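Switch on the coin scale and tare its dish

TASK

The bench scale is switched off and the coin dish already stands on its pan: with the fingertips, get it ready to weigh a coin by pressing the raised end of the rocker fully down to switch it on, then pressing the square units key (the one next to the rocker), and last the long tare key that zeroes out the dish. Push each key fully down for a moment and let it spring back before going on. Do not press the other square key, keep off the pan and the dish, pick nothing up, and do not shift the scale or anything else on the counter.

Things in the scene. Friction and masses are not known exactly. Their poses are not given: they have to be found in the camera images.
- scale: White bench scale, 290 mm deep (x) x 240 wide (y), 3 kg, loose on rubber feet. Origin: centre of its underside; x points from its front edge to the pan, y to the left as seen from its front. The front 100 mm is a console sloping 8 degrees (30 mm high in front, 44 behind); housing behind it 48 mm high. Row on the console, y in mm: black rocker +85, units key +34, print key -14, tare key -76.
- rocker_raised_end (a point): Where to press the black rocker (32 mm front to back, 22 wide): on the top of its rear half, the one nearer the display, 3 mm from the end; moves with it. The pivot is crosswise at its middle, 13 mm from here, 4.5 mm above the console face. Off: the rear half is raised 0.40 rad. Fully on: this spot is about 5 mm lower, the rear half parallel to the console, 4.5 mm above it.
- power_rocker (a joint): Tilt of the power rocker, rad: 0 = off (rear half raised), 0.40 = fully on (rear half pressed down, end stop); counts as on above 0.30. It takes about 3 N at its end to move and stays at whatever angle it is left.
- units_key_top (a point): Centre of the top face of the units key, 20 x 20 mm square, the square key next to the rocker. The top stands 8 mm above the console face; z of this point is the outward normal of the key (tilted 8 degrees towards the front of the scale). Straight down is a good enough pressing direction.
- units_key (a joint): Travel of the units key, m: 0 = up, 0.004 = fully down (end stop). Sprung: 1.5 N to start, 3.5 N at the bottom; springs back by itself. Counts as pressed above 0.0028.
- print_key_top (a point): Centre of the top face of the print key, 20 x 20 mm square, the same make as the units key, between the units key and the tare key. Not to be pressed.
- print_key (a joint): Travel of the print key, m: 0 = up, 0.004 = fully down.
- tare_key_top (a point): Centre of the top face of the tare key, the long key at the right-hand end of the row, 20 mm front to back x 44 mm wide; otherwise like the units key.
- tare_key (a joint): Travel of the tare key, m: 0 = up, 0.004 = fully down; same springs as the units key, counts as pressed above 0.0028.
- pan: Round stainless weighing pan, 160 mm diameter, 3 mm thick, part of the scale; its centre is 50 mm behind the scale's origin. Origin: centre of its underside, 58 mm above the counter; its top is 61 mm above the counter. Not to be touched.
- dish: Cream ceramic dish, 96 mm across the rim, 24 mm high, 120 g, loose on the pan. Origin: centre of its underside. Not to be touched.
- turntable: Display turntable beside the scale: dark base, and an aluminium platter of 220 mm diameter that turns freely, its top 29 mm above the counter; three slabs lie on it. Origin: centre of the base's underside. Leave alone.
- slab1: Round clear acrylic slab with a coin in it, 62 mm diameter, 9 mm thick, loose on the platter. Origin: centre of its underside. Leave alone.
- slab2: Like slab1.
- slab3: Like slab1.
- loupe: Folding steel loupe lying open, 88 mm long (its x), 28 mm wide, 16 mm high, loose. Origin: on its underside near the middle. Leave alone.
- brass_weight: Squat brass counterweight with a knob, 44 mm diameter, 43 mm high, 340 g, loose. Origin: centre of its underside. Leave alone.
Things that resemble listed ones, but are neither listed nor needed, are in the scene too. Leave any turquoise look-alike of the slab3 alone. Leave any purple look-alike of the slab2 alone.

How it is judged:
By the outcome, as a careful person would: the job done as asked, in the order asked, and still so for the second after the job is handed in, with the robot touching nothing.
It also fails if it takes over 38 s, if anything falls off the work surface, if the arm or the gripper's body presses on something with over 40 N, if the wrist force passes 120 N, or if a joint passes its speed limit or range.

ROBOT

A 7-joint arm with a two-finger parallel gripper is mounted at the origin on the work surface. World frame = base frame: x ahead of the robot, y to its left, z up, the work surface at z = 0. Lengths are in m, angles in rad, forces in N, time in s.
With the tool pointing down it reaches from about 0.4 to 0.85 m from the base axis. Payload 10.4 kg.
Tool frame: the origin (TCP) lies on the mounting face of the last link; the fingertips stand r.tips_ahead ahead of it and the grasp point (between the pads) lies 164 mm ahead of it (r.tips_ahead is the distance from the TCP to the fingertips, in m); z points along the fingers, y is the line along which they close (so a half turn about z gives the same grasp; the last joint's range is limited). The gripper opens to 87 mm and grips with 3 to 60 N. Pads are 19 mm wide; open, the fingers measure 117 mm over their backs; the gripper's body (75 mm by 190 mm) begins 51 mm behind the grasp point.
Start: joints at [-1.273, 0.332, -0.065, 1.46, 0.022, 1.35, -0.088], TCP at [0.197, 0.593, 0.405] pointing down, gripper open.
Joint ranges: [-2.6, 2.6], [-0.5, 2.12], [-1.47, 1.34], [0.16, 2.42], [-1.27, 4.41], [0.06, 2.06], [-2.6, 2.6]. Speed limits (rad/s): [2.22, 2.22, 2.79, 2.79, 3.14, 3.14, 3.14].

INTERFACE

Orientations are given as a unit quaternion [x, y, z, w].
In Python, from bench import telemetry, imaging, job, r gives the robot as it stands.
- The arm moves only by the tool move_arm, never from a script. Its argument "steps" is a list of rows, each an object of numbers: "dx", "dy", "dz": the shift along the tool's x, y, z in cm; "spin": the turn about the tool's z in rad. In form: [{"dx": .., "dy": .., "dz": .., "spin": ..}, ...]. A call has 1 to 12 rows; each row shifts and turns the commanded pose from where the row before left it, along the tool's axes as they then stand; what a row does not reach is not made up. A row lasts 1/10 s, in which the tool goes at most 50 mm and 8.59 degrees, less where a joint would pass 70% of its speed; a pose out of reach is approached as far as the arm can. A call with a gripper value outside its range is refused whole. "claw" is the finger opening in cm, from 0 to 8.7, set as the call begins (left out, the last holds). The fingers move at their own pace and stop on an object; "squeeze" is the grip in N (left out, the last holds). Time passes only in rows, so rows that do not move let the fingers close. It gives the time, the measured TCP pose, the force, the opening and the grip force at its end, in the units of the state.
- telemetry.read_state(): the state, without advancing time (a new reading comes with each control period).
- imaging.camera(name): name is "side" or "top" or "wrist"; returns a dict with "img" (480x640x3 uint8, red, green, blue), "camera_matrix" (3x3 intrinsics, pixels), "R" (3x3) and "t" (3): a world point X has camera coordinates R X + t. Camera axes: x right, y down, z forward; pixel columns grow to the right and rows downward; lengths in m; the calibration is good to about 2 mm. A picture is of the moment at which its call begins. There is no depth.
- job.close_job(): hands the job in; it is judged then, once.
The state is a dict: "time": time; "joint_positions": joint angles; "joint_vel": joint speeds; "joint_torque": joint torques, N m; "ee_pos": TCP position; "eef_rot": TCP orientation; "ft_force": force on the tool from outside, world axes, zero at the start; "torque": the same for the moment, N m; "width": finger opening in m; "grip_force": force on a finger pad.
Only numpy, scipy, OpenCV 4.12 (cv2) and the standard library are available. Lean on these libraries where they do the work, as an engineer would, in place of code of your own. Each camera call takes 0.05 s, during which the arm holds its last target. There are 200 camera calls.

## Working session

There is one attempt and no reset: what is moved stays moved. The work goes in short steps, Python scripts to look and compute and a tool call to move; the robot and the scene stay as the last step left them, time stands still between calls to the robot, and variables do not carry over. Pictures are saved under pics/ and viewed, at most 10 in all, crops included, and the job is handed in when it is done.

Besides the shell and the picture viewer there is one more tool, called after "Call:" as name(argument=value, ...), one argument or row to a line, values as JSON. move_arm: Moves the arm, as the interface text tells. Its arguments: {"type":"object","properties":{"steps":{"type":"array","items":{"type":"object","properties":{"dx":{"type":"number"},"dy":{"type":"number"},"dz":{"type":"number"},"spin":{"type":"number"}}}},"claw":{"type":"number"},"squeeze":{"type":"number"}},"required":["steps"]}

```bash
mkdir -p pics
python3 - <<'E'
from bench import telemetry, imaging, job, r
import cv2,numpy as np,pickle
s=telemetry.read_state(); print(s['time'],s['ee_pos'],s['eef_rot'],s['width'],r.tips_ahead)
d={}
for n in('side','top'):
    c=imaging.camera(n); d[n]=c; cv2.imwrite(f'pics/{n}0.png',c['img'][:,:,::-1]); print(n,c['camera_matrix'],c['R'],c['t'])
pickle.dump(d,open('c0.pkl','wb'))
E
```

```text
0.0 [0.19704459 0.59299063 0.40396565] [ 1.59716297e-01  9.87162705e-01 -7.00612453e-04 -8.42958136e-05] 0.08709753285557012 0.1822
side [[434.85258429   0.         316.78674907]
 [  0.         434.85258429 236.72575141]
 [  0.           0.           1.        ]] [[ 0.91584345 -0.40110381  0.01861462]
 [-0.27326878 -0.65658239 -0.70301049]
 [ 0.29420221  0.63876076 -0.71093583]] [-0.54497253  0.21060705  0.74441426]
top [[496.31690157   0.         314.63195343]
 [  0.         496.31690157 248.67998817]
 [  0.           0.           1.        ]] [[-1.20311118e-03 -9.99953791e-01  9.53772845e-03]
 [-9.99419878e-01  8.77731390e-04 -3.40460939e-02]
 [ 3.40361491e-02 -9.57315664e-03 -9.99374752e-01]] [-0.01474602  0.58613589  0.86829584]
```

View pics/top0.png

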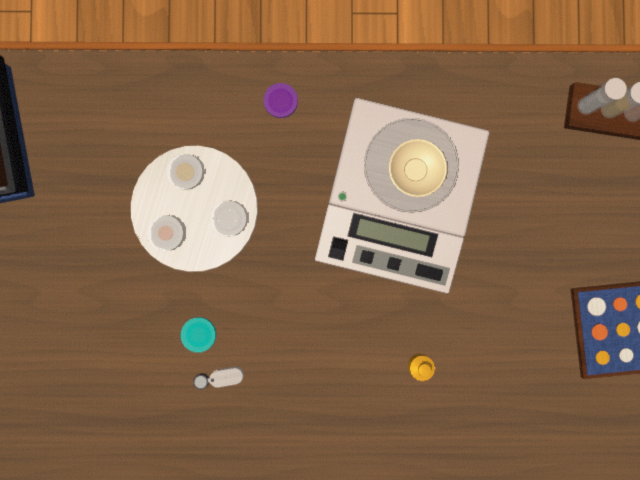

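View pics/side0.png

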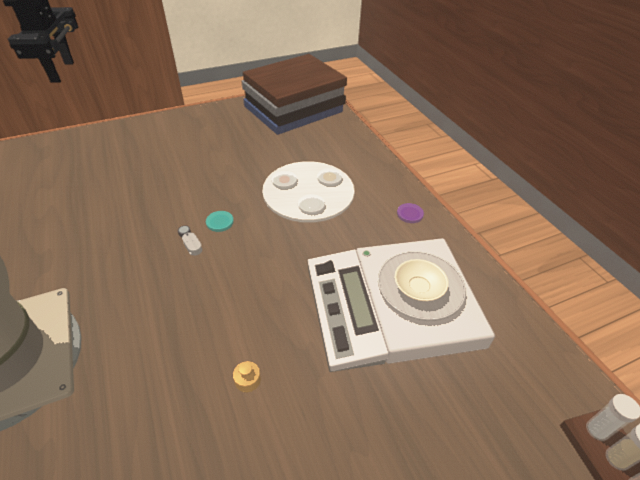

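The top view shows the scale's console facing the robot. Candidates in the row are the rocker (338,248), the units key (367,257), the print key (394,264) and the tare key (429,272). The display is at (393,235). The side view shows the same order: (325,268), (329,287), (334,309), (341,339). By the description I press the rocker, then the square key next to it at (367,257), then the long key. Next I'll measure these and check a close crop.

```bash
cat > h.py <<'E'
import numpy as np,cv2
def ray(c,uv,z):
    K,R,t=c['camera_matrix'],np.array(c['R']),np.array(c['t'])
    d=R.T@np.linalg.solve(K,[uv[0],uv[1],1.]); o=-R.T@t
    return o+d*(z-o[2])/d[2]
def tri(cs,uvs):
    A=[];b=[]
    for c,uv in zip(cs,uvs):
        K,R,t=c['camera_matrix'],np.array(c['R']),np.array(c['t'])
        d=R.T@np.linalg.solve(K,[uv[0],uv[1],1.]);d/=np.linalg.norm(d);P=np.eye(3)-np.outer(d,d)
        A.append(P);b.append(P@(-R.T@t))
    return np.linalg.lstsq(np.vstack(A),np.hstack(b),rcond=None)[0]
def blobs(img,box,thr=60):
    x0,y0,x1,y1=box; m=(img[y0:y1,x0:x1].max(2)<thr).astype(np.uint8)
    n,l,s,c=cv2.connectedComponentsWithStats(m)
    return [(c[i]+[x0,y0],int(s[i,4])) for i in range(1,n) if s[i,4]>25]
E
python3 - <<'E'
import pickle,cv2,numpy as np; from h import *
d=pickle.load(open('c0.pkl','rb'));T,S=d['top'],d['side']
for n,c,b in(('top',T,(310,200,470,295)),('side',S,(305,240,395,370))):
    for p,a in blobs(c['img'],b): print(n,p.round(1),a)
a=cv2.resize(T['img'][195:297,305:475],None,fx=4,fy=4,interpolation=2)
cv2.imwrite('pics/crop.png',a[:,:,::-1])
b=cv2.resize(S['img'][240:370,300:400],None,fx=4,fy=4,interpolation=2); cv2.imwrite('pics/crops.png',b[:,:,::-1])
img=T['img']; m=(img.min(2)>150).astype(np.uint8); m[:, :300]=0; m[:90]=0;m[300:]=0;m[:,495:]=0
ct=max(cv2.findContours(m,0,2)[0],key=cv2.contourArea); print(cv2.minAreaRect(ct)); print(cv2.approxPolyDP(cv2.convexHull(ct),5,True)[:,0])
E
```

```text
top [393.3 234.9] 597
top [338.  247.9] 259
top [366.8 256.5] 117
top [393.7 263.4] 121
top [428.5 272. ] 280
((401.9411926269531, 195.23532104492188), (139.21543884277344, 167.34957885742188), 14.03624439239502)
[[355  99]
 [488 132]
 [447 292]
 [315 259]]
```

View pics/crop.png

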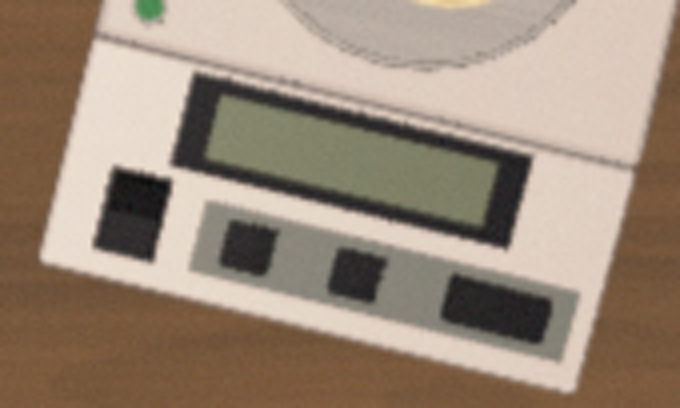

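View pics/crops.png

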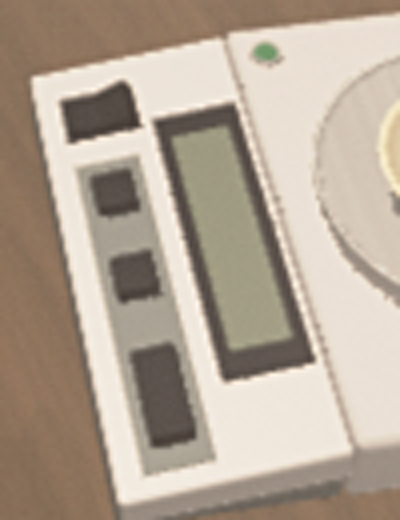

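The crops confirm the choice. The rocker has its rear half raised at crop (140,190). The units key (248,247) is next to it, then print (357,275), and tare is the long key (497,308).

```bash
cat >> h.py <<'E'
def plan():
    import pickle
    d=pickle.load(open('c0.pkl','rb'));T,S=d['top'],d['side']
    t=np.array([b[0] for b in blobs(T['img'],(310,200,470,295))][1:])
    return T,S,t
E
python3 - <<'E'
from h import *
from scipy.optimize import least_squares
from bench import telemetry
T,S,t=plan()
s=[b for b in blobs(S['img'],(305,240,395,370),95)]
for p,a in s: print('side',p.round(1),a)
s=[p for p,a in s if a>25]
ys=np.array([.085,.034,-.014,-.076])
# front edge & rear edge: corners (front top z~.030, rear z .048)
F=[ray(T,p,.030) for p in([315,259.5],[447.5,292])];B=[ray(T,p,.048) for p in([355,99],[488.5,132])]
fm,bm=np.mean(F,0)[:2],np.mean(B,0)[:2]; ax=(bm-fm)/np.linalg.norm(bm-fm); print('len',np.linalg.norm(bm-fm),'wid',np.linalg.norm(F[0]-F[1]),'yaw',np.arctan2(ax[1],ax[0]))
k=np.array([ray(T,p,.047)[:2] for p in t])
# yaw from key row (units..tare), then position
v=k[1]-k[3]; yaw=np.arctan2(-v[0],v[1]); print('yawkeys',yaw, 'dists',np.linalg.norm(np.diff(k,axis=0),axis=1))
X=np.array([np.cos(yaw),np.sin(yaw)]);Y=np.array([-X[1],X[0]])
for _ in range(3):
    dep=(k[1:]-fm)@X; z=.030+np.mean(dep)*np.tan(np.radians(8))+.008*np.cos(np.radians(8)); k=np.array([ray(T,p,z)[:2] for p in t])
print('key depth',dep,'ztop',z); print(k)
for p,q in zip(t,s[-4:] if len(s)>=4 else []): print('tri',tri([T,S],[p,q]).round(4))
c0=np.mean(k[1:]-np.outer(ys[1:],Y),0)
print('row axis pt',c0,'X',X,'Y',Y)
# pivot at key-row depth? rocker blob centre depth
print('rocker blob depth',(k[0]-fm)@X,'y',(k[0]-c0)@Y)
st=telemetry.read_state(); print(st['ee_pos'])
E
```

```text
side [324.8 267.9] 166
side [355.3 295.8] 302
side [328.5 288. ] 96
side [333.6 308.8] 102
side [340.5 338.7] 236
len 0.28274329634183154 wid 0.23585624484813902 yaw -0.24448492476263856
yawkeys -0.2466567481839249 dists [0.05104735 0.04710562 0.06083382]
key depth [0.02567409 0.02541468 0.02567409] ztop 0.041518249769031144
[[ 0.58641251 -0.05487838]
 [ 0.5715913  -0.10407442]
 [ 0.55976347 -0.14998812]
 [ 0.54506494 -0.20942815]]
tri [ 0.6168 -0.0749 -0.0438]
tri [ 0.5721 -0.1047  0.0376]
tri [ 0.5605 -0.151   0.0374]
tri [ 0.5456 -0.211   0.0363]
row axis pt [ 0.56336429 -0.13639519] X [ 0.96973414 -0.24416326] Y [0.24416326 0.96973414]
rocker blob depth 0.02803486636878391 y 0.08467716992562054
[0.19702218 0.5930058  0.40401946]
```

Call:
move_arm(
  steps=[
    {"dx":-1.2,"dy":-1.0},
    {"dx":-2.6,"dy":-2.1},
    {"dx":-2.6,"dy":-2.1},
    {"dx":-2.6,"dy":-2.1},
    {"dx":-2.6,"dy":-2.1},
    {"dx":-2.6,"dy":-2.1},
    {"dx":-2.6,"dy":-2.1},
    {"dx":-2.6,"dy":-2.1},
    {"dx":-2.6,"dy":-2.1},
    {"dx":-2.6,"dy":-2.1},
    {"dx":-2.6,"dy":-2.1},
    {"dx":-2.6,"dy":-2.1},
  ],
  claw=0,
  squeeze=10,
)

```text
$.steps[0]: bad value
```

Call:
move_arm(
  steps=[
    {"dx":-2.6,"dy":-2.1},
    {"dx":-2.6,"dy":-2.1},
    {"dx":-2.6,"dy":-2.1},
    {"dx":-2.6,"dy":-2.1},
    {"dx":-2.6,"dy":-2.1},
    {"dx":-2.6,"dy":-2.1},
    {"dx":-2.6,"dy":-2.2},
    {"dx":-2.6,"dy":-2.2},
    {"dx":-2.6,"dy":-2.2},
    {"dx":-2.6,"dy":-2.2},
    {"dx":-1.2,"dy":-1.1},
    {"spin":-0.078},
  ],
)

```text
$.steps[0]: bad value
```

All four fields seem to be required in each row.

Call:
move_arm(
  steps=[
    {"dx":-1.2,"dy":-1.0,"dz":0,"spin":0},
    {"dx":-2.6,"dy":-2.1,"dz":0,"spin":0},
    {"dx":-2.6,"dy":-2.1,"dz":0,"spin":0},
    {"dx":-2.6,"dy":-2.1,"dz":0,"spin":0},
    {"dx":-2.6,"dy":-2.1,"dz":0,"spin":0},
    {"dx":-2.6,"dy":-2.1,"dz":0,"spin":0},
    {"dx":-2.6,"dy":-2.1,"dz":0,"spin":0},
    {"dx":-2.6,"dy":-2.1,"dz":0,"spin":0},
    {"dx":-2.6,"dy":-2.1,"dz":0,"spin":0},
    {"dx":-2.6,"dy":-2.1,"dz":0,"spin":0},
    {"dx":-2.6,"dy":-2.1,"dz":0,"spin":0},
    {"dx":-2.6,"dy":-2.1,"dz":0,"spin":0},
  ],
  claw=0,
  squeeze=10,
)

```text
time: 1.3
ee_pos: [0.4044, 0.2679, 0.4047]
eef_rot: [0.16, 0.987, 0.0, -0.0]
ft_force: [0.2, 0.2, 0.4]
width: 0.0028
grip_force: 0.0
```

Call:
move_arm(
  steps=[
    {"dx":-2.6,"dy":-2.3,"dz":0,"spin":0},
    {"dx":-2.7,"dy":-2.3,"dz":0,"spin":0},
    {"dx":-2.7,"dy":-2.3,"dz":0,"spin":0},
    {"dx":-2.7,"dy":-2.3,"dz":0,"spin":0},
    {"dx":-2.7,"dy":-2.3,"dz":0,"spin":0},
    {"dx":-2.7,"dy":-2.3,"dz":0,"spin":0},
    {"dx":-2.7,"dy":-2.3,"dz":0,"spin":0},
    {"dx":-2.7,"dy":-2.3,"dz":0,"spin":0},
    {"dx":-2.7,"dy":-2.3,"dz":0,"spin":0},
    {"dx":-2.7,"dy":-2.3,"dz":0,"spin":0},
    {"dx":-2.1,"dy":-2.0,"dz":0,"spin":-0.078},
    {"dx":0,"dy":0,"dz":0,"spin":0},
  ],
)

```text
time: 2.5
ee_pos: [0.6001, -0.0637, 0.4044]
eef_rot: [0.123, 0.992, -0.001, 0.0]
ft_force: [-0.7, -0.0, 0.0]
width: 0.0006
grip_force: 0.0
```

Call:
move_arm(
  steps=[
    {"dx":0,"dy":0,"dz":3,"spin":0},
    {"dx":0,"dy":0,"dz":4,"spin":0},
    {"dx":0,"dy":0,"dz":3,"spin":0},
    {"dx":0,"dy":0,"dz":2,"spin":0},
    {"dx":0,"dy":0,"dz":1,"spin":0},
    {"dx":0,"dy":0,"dz":0,"spin":0},
    {"dx":0,"dy":0,"dz":0,"spin":0},
  ],
)

```text
time: 3.2
ee_pos: [0.6004, -0.0585, 0.2758]
eef_rot: [0.121, 0.993, 0.0, 0.001]
ft_force: [0.5, -0.0, 0.2]
width: 0.0003
grip_force: 0.0
```

Run:
```python
from bench import telemetry, imaging, r
import cv2,numpy as np
from scipy.spatial.transform import Rotation as Ro
s=telemetry.read_state(); p=np.array(s['ee_pos']);R=Ro.from_quat(s['eef_rot']).as_matrix(); print(s['time'],p,R.round(4).tolist(),s['ft_force'])
tgt=np.array([.6,-.0583,p[2]]); print('cm',((R.T@(tgt-p))*100).round(2),'tips z',p[2]-r.tips_ahead)
a=imaging.camera('wrist');b=imaging.camera('side'); t=imaging.camera('top')
f=lambda i:cv2.resize(i,(400,300),interpolation=3)
up=lambda i:cv2.resize(i,(400,300),interpolation=2)
im=np.vstack([np.hstack([f(a['img']),up(b['img'][215:350,270:450])]),np.hstack([up(t['img'][190:295,310:450]),f(t['img'])])])
cv2.imwrite('pics/m1.png',im[:,:,::-1])
```

```text
3.2 [ 0.60037509 -0.05848826  0.27579435] [[-0.9706, 0.2408, 0.0012], [0.2408, 0.9706, 0.0003], [-0.0011, 0.0006, -1.0]] [ 0.47730686 -0.00402826  0.18775735]
cm [ 0.04  0.01 -0.  ] tips z 0.0935943508681489
```

View pics/m1.png

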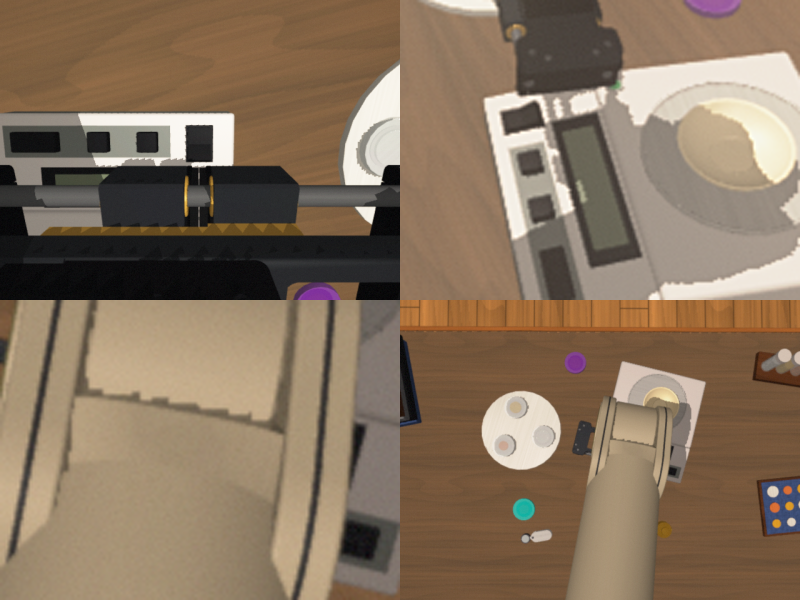

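The wrist view shows the rocker at tile (199,143) in line with the closed fingers at tile column 199. The units key (147,142) and print key (97,142) are clear of them. Next I'll cross-check the position numerically with the wrist camera.

Run:
```python
from bench import imaging
from h import *
a=imaging.camera('wrist')
T,S,t=plan()
for p,ar in blobs(a['img'],(0,185,400,268),50):
    q=ray(a,p,.0415)[:2]; print(p.round(1),ar,q.round(4))
w=[p for p,ar in blobs(a['img'],(120,195,400,268),50) if 300<ar<3000]
print([tri([T,a],[x,y]).round(4) for x in t[:3] for y in w])
```

```text
[317.4 230.5] 2206 [ 0.5868 -0.0559]
[ 55.4 226.4] 2668 [ 0.5459 -0.2094]
[156.7 226.4] 1165 [ 0.5608 -0.1498]
[235.1 226.4] 1078 [ 0.5723 -0.1037]
[  8.6 265.6] 72 [ 0.5622 -0.2482]
[206.2 266.7] 360 [ 0.5926 -0.1289]
[364.5 266.5] 140 [ 0.6165 -0.0329]
[array([ 0.5863, -0.0553,  0.0434]), array([ 0.5578, -0.0482,  0.2374]), array([ 0.5659, -0.058 ,  0.1668]), array([ 0.5688, -0.0583,  0.1787]), array([ 0.5646, -0.0701,  0.1534]), array([ 0.5587, -0.0954,  0.1446]), array([ 0.5718, -0.1037,  0.0425]), array([ 0.5721, -0.0932,  0.1168]), array([ 0.5439, -0.075 ,  0.281 ]), array([ 0.5602, -0.1497,  0.0421]), array([ 0.5722, -0.1416, -0.0231]), array([ 0.5717, -0.1223,  0.0859])]
```

Call:
move_arm(
  steps=[
    {"dx":0,"dy":0,"dz":2,"spin":0},
    {"dx":0,"dy":0,"dz":1.5,"spin":0},
    {"dx":0,"dy":0,"dz":0.7,"spin":0},
    {"dx":0,"dy":0,"dz":0.2,"spin":0},
    {"dx":0,"dy":0,"dz":0,"spin":0},
  ],
)

```text
time: 3.9
ee_pos: [0.6003, -0.0583, 0.2308]
eef_rot: [0.121, 0.993, -0.0, -0.0]
ft_force: [-0.4, 0.8, -0.5]
width: 0.0004
grip_force: 0.0
```

Call:
move_arm(
  steps=[
    {"dx":0,"dy":0,"dz":0.2,"spin":0},
    {"dx":0,"dy":0,"dz":0.1,"spin":0},
    {"dx":0,"dy":0,"dz":0,"spin":0},
  ],
)

```text
time: 4.2
ee_pos: [0.6007, -0.0583, 0.2284]
eef_rot: [0.121, 0.993, 0.0, 0.001]
ft_force: [0.9, -1.0, 2.7]
width: 0.0003
grip_force: 1.2
```

Call:
move_arm(
  steps=[
    {"dx":0,"dy":0,"dz":0.1,"spin":0},
    {"dx":0,"dy":0,"dz":0.1,"spin":0},
    {"dx":0,"dy":0,"dz":0,"spin":0},
  ],
)

```text
time: 4.5
ee_pos: [0.6004, -0.0582, 0.2258]
eef_rot: [0.121, 0.993, 0.0, 0.0]
ft_force: [1.7, -0.8, 2.7]
width: 0.0007
grip_force: 1.5
```

Call:
move_arm(
  steps=[
    {"dx":0,"dy":0,"dz":0.1,"spin":0},
    {"dx":0,"dy":0,"dz":0.1,"spin":0},
    {"dx":0,"dy":0,"dz":0,"spin":0},
  ],
)

```text
time: 4.8
ee_pos: [0.6001, -0.0581, 0.2234]
eef_rot: [0.121, 0.993, 0.0, -0.0]
ft_force: [1.7, -0.4, 2.2]
width: 0.0003
grip_force: 1.1
```

Call:
move_arm(
  steps=[
    {"dx":0,"dy":0,"dz":0.1,"spin":0},
    {"dx":0,"dy":0,"dz":0,"spin":0},
  ],
)

```text
time: 5.0
ee_pos: [0.6002, -0.0582, 0.2231]
eef_rot: [0.121, 0.993, 0.0, -0.0]
ft_force: [-1.7, 0.3, 7.8]
width: 0.0002
grip_force: 4.1
```

Call:
move_arm(
  steps=[
    {"dx":0,"dy":0,"dz":0.1,"spin":0},
    {"dx":0,"dy":0,"dz":0,"spin":0},
    {"dx":0,"dy":0,"dz":0,"spin":0},
  ],
)

```text
time: 5.3
ee_pos: [0.6002, -0.0583, 0.2229]
eef_rot: [0.121, 0.993, 0.0, -0.0]
ft_force: [-4.3, 1.4, 15.7]
width: 0.0004
grip_force: 8.1
```

That is a firm stop. I'll lift off, go over to the units key and check the rocker from there.

Call:
move_arm(
  steps=[
    {"dx":0,"dy":0,"dz":-1,"spin":0},
    {"dx":0,"dy":0,"dz":-2,"spin":0},
    {"dx":0.8,"dy":-2.5,"dz":0,"spin":0},
    {"dx":0.9,"dy":-2.6,"dz":0,"spin":0},
    {"dx":0,"dy":0,"dz":0,"spin":0},
    {"dx":0,"dy":0,"dz":0,"spin":0},
    {"dx":0,"dy":0,"dz":0,"spin":0},
  ],
)

```text
time: 6.0
ee_pos: [0.5717, -0.1026, 0.2515]
eef_rot: [0.121, 0.993, 0.0, -0.0]
ft_force: [0.5, -0.0, 0.6]
width: 0.0004
grip_force: 0.0
```

Run:
```python
from bench import imaging,telemetry
from h import *
s=telemetry.read_state();print(s['ee_pos'],s['ft_force'])
a=imaging.camera('wrist');b=imaging.camera('side')
up=lambda i:cv2.resize(i,(400,300),interpolation=2)
cv2.imwrite('pics/m2.png',np.hstack([up(a['img']),up(b['img'][235:355,290:450])])[:,:,::-1])
for p,ar in blobs(a['img'],(0,150,640,300),50): 
    if ar<4000: print(p.round(1),ar,ray(a,p,.0415).round(4))
```

```text
[ 0.5717028  -0.1026455   0.25149734] [ 0.47832664 -0.03058313  0.57051723]
[120.1 267.5] 3001 [ 0.5455 -0.2098  0.0415]
[ 11.2 281. ] 761 [ 0.5384 -0.2718  0.0415]
[626.1 280.9] 868 [0.6212 0.0622 0.0415]
```

View pics/m2.png

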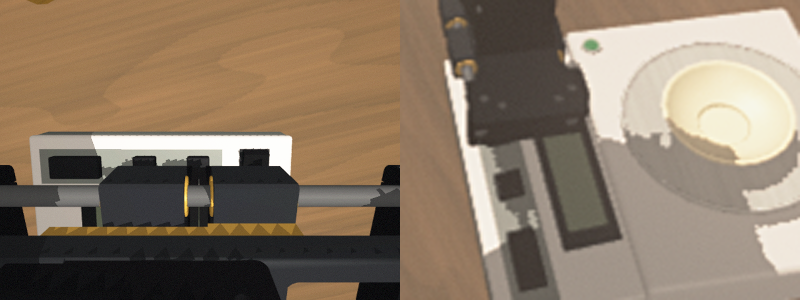

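The tare key still measures (0.5455, -0.2098), so the scale has not moved. The rocker at (254,157) now has its front end up, and the fingers are over the units key at (198,160).

Call:
move_arm(
  steps=[
    {"dx":0,"dy":-0.1,"dz":1.2,"spin":0},
    {"dx":0,"dy":0,"dz":0.9,"spin":0},
    {"dx":0,"dy":0,"dz":0.3,"spin":0},
    {"dx":0,"dy":0,"dz":0,"spin":0},
    {"dx":0,"dy":0,"dz":0,"spin":0},
  ],
)

```text
time: 6.6
ee_pos: [0.5713, -0.1046, 0.2277]
eef_rot: [0.121, 0.993, -0.0, -0.0]
ft_force: [0.4, 0.4, 0.6]
width: 0.0003
grip_force: 0.0
```

Call:
move_arm(
  steps=[
    {"dx":0,"dy":0,"dz":0.2,"spin":0},
    {"dx":0,"dy":0,"dz":0.2,"spin":0},
    {"dx":0,"dy":0,"dz":0,"spin":0},
  ],
)

```text
time: 6.9
ee_pos: [0.5715, -0.1047, 0.224]
eef_rot: [0.121, 0.993, 0.0, 0.001]
ft_force: [0.6, -0.4, 2.0]
width: 0.0005
grip_force: 1.1
```

Call:
move_arm(
  steps=[
    {"dx":0,"dy":0,"dz":0.1,"spin":0},
    {"dx":0,"dy":0,"dz":0.1,"spin":0},
    {"dx":0,"dy":0,"dz":0,"spin":0},
  ],
)

```text
time: 7.2
ee_pos: [0.5715, -0.1047, 0.2219]
eef_rot: [0.121, 0.993, 0.0, 0.0]
ft_force: [1.9, -1.0, 4.4]
width: 0.0008
grip_force: 1.7
```

Call:
move_arm(
  steps=[
    {"dx":0,"dy":0,"dz":0.1,"spin":0},
    {"dx":0,"dy":0,"dz":0.1,"spin":0},
    {"dx":0,"dy":0,"dz":0,"spin":0},
  ],
)

```text
time: 7.5
ee_pos: [0.5717, -0.1048, 0.2211]
eef_rot: [0.121, 0.993, 0.0, 0.001]
ft_force: [-2.4, 0.4, 15.3]
width: 0.0003
grip_force: 8.0
```

Call:
move_arm(
  steps=[
    {"dx":0,"dy":0,"dz":0.1,"spin":0},
    {"dx":0,"dy":0,"dz":0,"spin":0},
    {"dx":0,"dy":0,"dz":0,"spin":0},
  ],
)

```text
time: 7.8
ee_pos: [0.5717, -0.1049, 0.2208]
eef_rot: [0.121, 0.993, 0.001, 0.001]
ft_force: [-5.8, 0.9, 24.8]
width: 0.0007
grip_force: 12.3
```

The units key is fully down. Now I'll lift straight up and go to the tare key.

Call:
move_arm(
  steps=[
    {"dx":0,"dy":0,"dz":-1,"spin":0},
    {"dx":0,"dy":0,"dz":-2,"spin":0},
    {"dx":0,"dy":-2.0,"dz":-0.5,"spin":0},
    {"dx":0,"dy":-3.4,"dz":0,"spin":0},
    {"dx":0,"dy":-3.4,"dz":0,"spin":0},
    {"dx":0,"dy":-2.0,"dz":0,"spin":0},
    {"dx":0,"dy":0,"dz":0,"spin":0},
    {"dx":0,"dy":0,"dz":0,"spin":0},
    {"dx":0,"dy":0,"dz":0,"spin":0},
  ],
)

```text
time: 8.7
ee_pos: [0.5455, -0.2081, 0.2533]
eef_rot: [0.12, 0.993, 0.0, -0.0]
ft_force: [-0.5, -0.3, -0.6]
width: 0.0005
grip_force: 0.0
```

Run:
```python
from bench import imaging,telemetry
from h import *
s=telemetry.read_state();print(s['ee_pos'],s['ft_force'])
a=imaging.camera('wrist');b=imaging.camera('side')
up=lambda i:cv2.resize(i,(400,300),interpolation=2)
cv2.imwrite('pics/m3.png',np.hstack([up(a['img']),up(b['img'][235:355,290:450])])[:,:,::-1])
```

```text
[ 0.54552871 -0.20812454  0.25333292] [-0.46302881 -0.27309995 -0.57326376]
```

View pics/m3.png

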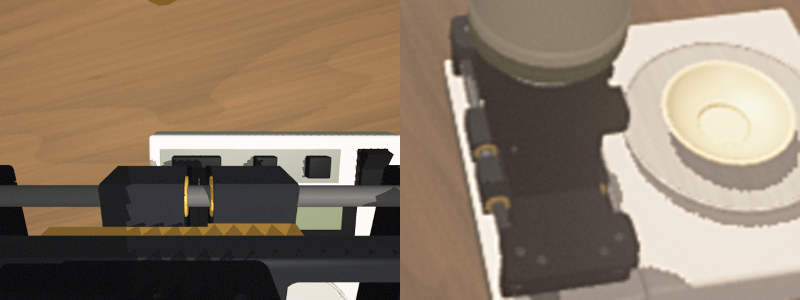

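The fingers are centred over the long tare key at tile (196,160). Print (264,160) is clear of them, units (317,165) is up again, and the rocker (373,160) is on.

Call:
move_arm(
  steps=[
    {"dx":0,"dy":-0.1,"dz":1.3,"spin":0},
    {"dx":0,"dy":0,"dz":1.0,"spin":0},
    {"dx":0,"dy":0,"dz":0.4,"spin":0},
    {"dx":0,"dy":0,"dz":0.2,"spin":0},
    {"dx":0,"dy":0,"dz":0.1,"spin":0},
    {"dx":0,"dy":0,"dz":0.1,"spin":0},
    {"dx":0,"dy":0,"dz":0,"spin":0},
    {"dx":0,"dy":0,"dz":0,"spin":0},
  ],
)

```text
time: 9.6
ee_pos: [0.545, -0.2104, 0.2229]
eef_rot: [0.121, 0.993, 0.0, 0.0]
ft_force: [-1.6, 1.5, 2.6]
width: 0.0007
grip_force: 1.3
```

Call:
move_arm(
  steps=[
    {"dx":0,"dy":0,"dz":0.1,"spin":0},
    {"dx":0,"dy":0,"dz":0.1,"spin":0},
    {"dx":0,"dy":0,"dz":0,"spin":0},
  ],
)

```text
time: 9.9
ee_pos: [0.5452, -0.2105, 0.2213]
eef_rot: [0.121, 0.993, 0.0, 0.0]
ft_force: [-3.2, 2.4, 7.9]
width: 0.0006
grip_force: 4.4
```

Call:
move_arm(
  steps=[
    {"dx":0,"dy":0,"dz":0.1,"spin":0},
    {"dx":0,"dy":0,"dz":0.1,"spin":0},
    {"dx":0,"dy":0,"dz":0,"spin":0},
  ],
)

```text
time: 10.2
ee_pos: [0.5453, -0.2107, 0.2207]
eef_rot: [0.121, 0.993, 0.001, 0.001]
ft_force: [-9.3, 4.7, 25.5]
width: 0.0
grip_force: 13.0
```

Call:
move_arm(
  steps=[
    {"dx":0,"dy":0,"dz":-1,"spin":0},
    {"dx":0,"dy":0,"dz":-2,"spin":0},
    {"dx":0,"dy":0,"dz":-3,"spin":0},
    {"dx":0,"dy":0,"dz":-4,"spin":0},
    {"dx":3,"dy":-2,"dz":-4,"spin":0},
    {"dx":4,"dy":-3,"dz":0,"spin":0},
    {"dx":4,"dy":-3,"dz":0,"spin":0},
    {"dx":3,"dy":-3,"dz":0,"spin":0},
    {"dx":1,"dy":-2,"dz":0,"spin":0},
    {"dx":0,"dy":0,"dz":0,"spin":0},
    {"dx":0,"dy":0,"dz":0,"spin":0},
  ],
)

```text
time: 11.3
ee_pos: [0.3707, -0.2997, 0.356]
eef_rot: [0.122, 0.993, 0.0, 0.001]
ft_force: [0.5, 0.6, -1.3]
width: 0.0007
grip_force: 0.0
```

Run:
```python
from bench import imaging,telemetry
from h import *
s=telemetry.read_state();print(s['ee_pos'],s['ft_force'],s['time'])
a=imaging.camera('top');b=imaging.camera('side')
up=lambda i:cv2.resize(i,(400,300),interpolation=2)
cv2.imwrite('pics/m4.png',np.vstack([np.hstack([up(a['img'][195:300,310:450]),up(b['img'][250:355,300:440])]),np.hstack([up(a['img']),up(b['img'])])])[:,:,::-1])
for p,ar in blobs(a['img'],(310,200,470,295)): print(p.round(1),ar)
```

```text
[ 0.37074559 -0.29972954  0.35601202] [ 0.46670708  0.55238359 -1.33448175] 11.3
[393.4 234.9] 591
[337.9 248.2] 256
[366.8 256.6] 118
[393.7 263.4] 118
[428.6 272. ] 277
```

View pics/m4.png

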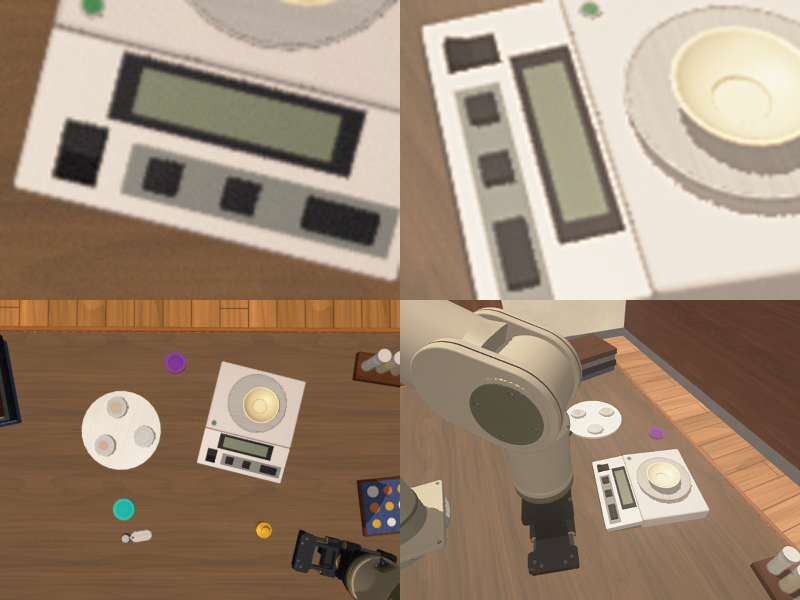

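The rocker is flipped: its dark half is now in front at crop (78,165). The keys are up, the scale has not moved (blob positions within 0.3 px), and everything else is in place.

```bash
python3 -c "
from bench import job; print(job.close_job())"
```

```text
the job is handed in; nothing more can be done
None
```

The scale is switched on and the units and tare keys were then pressed in that order, each to its stop; the final pictures show the rocker on, the keys back up and nothing shifted, and the job was handed in at about 11 s (the close call returned no verdict).

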